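Open the ratchet bar clamp that holds the battery pack

TASK

Open the bar clamp that holds the battery pack: press its ratchet release key down until it stays down, then push the sliding jaw back along its bar, fully home against the end stop. Only press and push with the fingertips: leave the pack lying where it is on the clamp, do not lift it, and leave the empty clamp and the other things on the bench alone.

Things in the scene. Friction and masses are not known exactly. Their poses are not given: they have to be found in the camera images.
- clamp_a: the bar clamp that holds the battery pack: flat steel base plate 210 x 90 x 5 mm screwed down on the bench, carrying a toothed steel bar 20 mm wide. In its frame +x runs along the bar from the low fixed jaw (inner face at x = -50 mm, top 47 mm above the bench) to the end stop (front face at x = +104 mm, top 45 mm), z is up; origin on the bench, under the bar's centre line. The sliding jaw pushes back towards +x.
- clamp_b: the empty bar clamp, the same in build and with its jaw about 24 mm farther open: flat steel base plate 210 x 90 x 5 mm screwed down on the bench, carrying a toothed steel bar 20 mm wide. In its frame +x runs along the bar from the low fixed jaw (inner face at x = -50 mm, top 47 mm above the bench) to the end stop (front face at x = +104 mm, top 45 mm), z is up; origin on the bench, under the bar's centre line. The sliding jaw pushes back towards +x.
- clamp_a_push (a point): centre of the free upper part of the front face of the loaded clamp's sliding jaw, 68 mm above the bench. The jaw plate is 80 mm wide, 12 mm thick and reaches from 25 to 85 mm above the bench; this point's +x points from the face along the bar, the way the jaw is pushed back; its carriage with the release key stands behind the plate and ends 53 mm behind the face.
- clamp_a_press (a point): centre of the top of the loaded clamp's ratchet release key: a ribbed black pad 36 mm (along the bar) x 42 mm, on top of the sliding jaw's carriage 33 mm behind the jaw's front face and moving with the jaw; top 78 mm above the bench, 7 mm below the jaw plate's top edge. It is pressed straight down.
- clamp_a_key (a joint): loaded clamp's release key in m: 0 = up (the pawl is in the teeth and the jaw is locked, with about 3 mm of play), 0.008 = fully down on its stop. It takes about 4 to 6 N and stays down when let go; from 0.004 on the pawl is clear of the teeth.
- clamp_a_jaw (a joint): loaded clamp's sliding jaw in m along the bar: starts at 0 to 0.003 (at the pack), 0.07 = fully back against the end stop. Locked while the key is up; once the key is down it slides with about 3 N of friction and stays where it is left.
- clamp_b_key (a joint): empty clamp's release key in m, works as the loaded clamp's; leave it up (0)
- clamp_b_jaw (a joint): empty clamp's sliding jaw in m, starts at about 0.025; leave it there
- pack_mid (a point): centre of the black battery pack, 84 x 29 x 19 mm, that lies loose across the bar between the jaws of the loaded clamp, long side parallel to the jaws; its underside is 24 mm and its top 43 mm above the bench
- tape: roll of yellow tape, 62 mm across, 19 mm high, a bystander on the bench; origin at the centre of its underside
- stamp: hand stamp with black knob, 34 x 41 x 68 mm, a bystander on the bench; origin at the centre of its underside
- reel: solder reel, 60 mm across, 36 mm high, a bystander on the bench; origin at the centre of its underside
- meter: handheld multimeter, 147 x 95 x 44 mm, a bystander on the bench; origin at the centre of its underside
- pack: the same pack as a body, for its speed; origin at the centre of its underside, its axes are not lined up with its sides
- foam: light grey foam block, 45 x 56 x 24 mm, a bystander on the bench; origin at the centre of its underside

How it is judged:
By the outcome, as a careful person would: the job done as asked, in the order asked, and still so for the second after the job is handed in, with the robot touching nothing.
It also fails if it takes over 35 s, if anything falls off the work surface, if the arm or the gripper's body presses on something with over 40 N, if the wrist force passes 120 N, or if a joint passes its speed limit or range.

ROBOT

A 6-joint arm with a two-finger parallel gripper is mounted at the origin on a cart in front of the work surface, level with it; the furniture and walls round the work are solid. World frame = base frame: x ahead of the robot, y to its left, z up, the work surface at z = 0. Lengths are in m, angles in rad, forces in N, time in s.
With the tool pointing down it reaches from about 0.3 to 0.775 m from the base axis. Payload 14.6 kg.
Tool frame: the origin (TCP) lies between the finger pads; the fingertips stand 8 mm ahead of it and the grasp point (between the pads) lies 11 mm behind it (ctrl.tip_reach is the distance from the TCP to the fingertips, in m); y points along the fingers, z is the direction in which the jaws open and shut, and the axes are right-handed (so a half turn about y gives the same grasp; the last joint's range is limited). The gripper opens to 94 mm and grips with 3 to 60 N. Pads are 16 mm wide; open, the fingers measure 119 mm over their backs; the gripper's body (75 mm by 177 mm) begins 78 mm behind the grasp point.
Start: joints at [-1.338, 0.3, 1.521, -0, 1.321, -0.067], TCP at [0.162, -0.525, 0.213] pointing down, gripper open.
Joint ranges: [-3.03, 3.03], [-0.79, 2.21], [0.23, 2.52], [-1.04, 4.18], [0, 3.07], [-2.55, 2.55]. Speed limits (rad/s): [2.22, 2.22, 2.57, 3.14, 3.14, 3.14].

INTERFACE

Orientations are given as [roll, pitch, yaw] about the fixed x, y, z axes, in that order (R = Rz(yaw) Ry(pitch) Rx(roll)).
In Python, from station import ctrl gives the robot as it stands.
- The arm moves only by the tool play_rows, never from a script. Its arguments are lists of equal length, an entry for each row: "twist": the turn, a rotation vector about the world's x, y, z as a fraction of full scale, a list of three; "travel": the shift along the world's x, y, z as a fraction of full scale, a list of three; "grip": the gripper's target within -1 to 1 (shut at 1, half-way at 0, fully open at -1). A call has 1 to 12 rows; each row shifts and turns the commanded pose from where the row before left it; what a row does not reach is not made up. Full scale, the value 1, is 5 cm for a shift and 90 degrees for a turn. A row lasts 1/10 s, in which the tool goes at most 50 mm and 8.59 degrees, less where a joint would pass 70% of its speed; a pose out of reach is approached as far as the arm can. A call with a number of a shift or a turn outside -1 to 1 is refused whole. A call with a gripper value outside its range is refused whole. The fingers move at their own pace and stop on an object; "force" is the grip in N (left out, the last holds). Time passes only in rows, so rows that do not move let the fingers close. It gives the time, the measured TCP pose, the force and the opening at its end, in the units of the state.
- ctrl.get_obs(): the state, without advancing time (a new reading comes with each control period).
- ctrl.camera(name): name is "side" or "top"; returns a dict with "img" (420x560x3 uint8, red, green, blue), "vfov" (degrees; the focal length in pixels is half the picture's height over the tangent of half this angle, whatever the lens; pixels are square), "cx", "cy" (the principal point, pixels), "rvec" (rotation vector, rad) and "tvec" (3), from world to camera coordinates, as OpenCV has them. Camera axes: x right, y down, z forward; pixel columns grow to the right and rows downward; lengths in m; the calibration is good to about 2 mm. A picture is of the moment at which its call begins. There is no depth.
- ctrl.hand_in(): hands the job in, once; it reports no verdict.
Trained networks look in a picture, given as the dict that the camera call returned (one of the last four; its "shot" number tells which), for a name from the list of things; names that differ only in an ending like _2 or _b are one class to them, and where a whole thing is asked for, a point or a joint stands for the part that bears it (a point fixed in the world has none). Each returns a list of dicts, best first, with "confidence" (0 to 1); they miss things now and then, are a little off and sometimes report something else, mostly with a low value. They report only what shows in the picture. A call takes as long as a camera call.
- ctrl.boxes_of(name, picture): "point" ([column, row] in pixels, amid what is visible of it).
- ctrl.trace(name, picture): "pixels" (420x560 bool, what is visible of it) and "point" ([column, row] in pixels, amid what is visible of it).
The state is a dict: "time_s": time; "qpos": joint angles; "joint_vel": joint speeds; "tau": joint torques, N m; "ee_pos": TCP position; "eef_rot": TCP orientation; "force": force on the tool from outside, world axes, zero at the start; "moment": the same for the moment, N m; "grip_width": finger opening in m.
Only numpy, scipy, OpenCV 4.12 (cv2) and the standard library are available. Lean on these libraries where they do the work, as an engineer would, in place of code of your own. Each camera call takes 0.05 s, during which the arm holds its last target.

## Working session

There is one attempt and no reset: what is moved stays moved. The work goes in short steps, Python scripts to look and compute and a tool call to move; the robot and the scene stay as the last step left them, time stands still between calls to the robot, and variables do not carry over. Pictures are saved under pics/ and viewed, and the job is handed in when it is done.

Besides the shell and the picture viewer there is one more tool, called as name(argument=value, ...) on one line, values as JSON. play_rows: Moves the arm, as the interface text tells. Its arguments: {"type":"object","properties":{"twist":{"type":"array"},"travel":{"type":"array"},"grip":{"type":"array"},"force":{"type":"number"}},"required":["twist","travel","grip"]}

```bash
mkdir -p pics; ls; cat > h.py <<'E'
import numpy as np, cv2
from station import ctrl
def cam(n):
    p=ctrl.camera(n); return p
def K(p):
    f=p["img"].shape[0]/2/np.tan(np.radians(p["vfov"])/2)
    return np.array([[f,0,p["cx"]],[0,f,p["cy"]],[0,0,1.]])
def proj(p,X):
    return cv2.projectPoints(np.float64(X).reshape(-1,3),np.float64(p["rvec"]),np.float64(p["tvec"]),K(p),None)[0].reshape(-1,2)
def onz(p,uv,z):
    R=cv2.Rodrigues(np.float64(p["rvec"]))[0];t=np.float64(p["tvec"]).ravel()
    d=R.T@np.linalg.inv(K(p))@np.array([uv[0],uv[1],1.]);c=-R.T@t
    return c+d*(z-c[2])/d[2]
def save(p,n,pts=()):
    im=p["img"][:,:,::-1].copy()
    for q in pts: cv2.circle(im,(int(q[0]),int(q[1])),3,(0,0,255),1)
    cv2.imwrite("pics/"+n,im)
E
python3 - <<'E'
from h import *
for n in("top","side"):
    p=cam(n); save(p,n+"0.png")
    print(n,{k:v for k,v in p.items() if k!="img"})
    for nm,z in(("clamp_a_press",.078),("clamp_a_push",.068),("pack_mid",.043),("clamp_a",.02)):
        for r in ctrl.boxes_of(nm,p)[:3]: print(nm,np.round(r["point"],1),round(r["confidence"],2),onz(p,r["point"],z).round(4))
print(ctrl.get_obs())
E
```

```text
pics
top {'vfov': 49.48677243940942, 'cx': 279.47115638829933, 'cy': 205.3026269127707, 'rvec': array([ 2.13464178, -2.13208416,  0.18230135]), 'tvec': array([-0.16459169,  0.54790715,  1.18754695]), 'shot': 1}
clamp_a_press [169.7 215.8] 0.63 [0.5144 0.1245 0.078 ]
clamp_a_push [181.2 219.1] 0.83 [0.5071 0.0961 0.068 ]
clamp_a_push [193.7 221.8] 0.6 [0.4999 0.0628 0.068 ]
clamp_a_push [165.9 174.7] 0.45 [0.6276 0.1418 0.068 ]
pack_mid [192.6 222. ] 0.55 [0.5027 0.0705 0.043 ]
clamp_a [170.3 222. ] 0.68 [0.5057 0.1362 0.02  ]
clamp_a [280.8 230.4] 0.67 [ 0.4828 -0.1677  0.02  ]
side {'vfov': 43.499864301454835, 'cx': 274.3455652918913, 'cy': 203.34353168950955, 'rvec': array([ 0.04304613, -2.85126691,  1.2876431 ]), 'tvec': array([0.53871518, 0.15234274, 1.24165624]), 'shot': 2}
clamp_a_press [282.7 282.5] 0.85 [0.5175 0.1256 0.078 ]
clamp_a_press [290.9 285.6] 0.29 [0.5002 0.1335 0.078 ]
clamp_a_push [287.7 278.6] 0.64 [0.5071 0.1061 0.068 ]
clamp_a [300.7 214.6] 0.83 [ 0.4758 -0.1498  0.02  ]
clamp_a [285.1 308.9] 0.56 [0.5114 0.1498 0.02  ]
{'time_s': 0.5, 'qpos': array([-1.33763604e+00,  2.99912444e-01,  1.52100167e+00,  5.95608006e-06,
        1.32068609e+00, -6.66338194e-02]), 'joint_vel': array([-0.00119025,  0.00010525, -0.0002922 , -0.00128244,  0.00078692,
       -0.00024223]), 'tau': array([-1.67162079e-04, -5.31345892e+01, -3.52736199e+01,  7.08465977e-02,
        2.15376355e-02, -4.02763561e-06]), 'ee_pos': array([ 0.16240724, -0.52546783,  0.21343805]), 'eef_rot': array([-1.57080348e+00,  6.26064162e-06, -2.84180002e+00]), 'force': array([-0.0652299 , -0.41941599, -0.70072464]), 'moment': array([ 0.01307425, -0.05816239, -0.00626761]), 'grip_width': 0.09376050573294537}
```

```bash
python3 -c "
import cv2
for n,(x,y) in (('top',(100,140)),('side',(180,180))):
    im=cv2.imread('pics/%s0.png'%n); cv2.imwrite('pics/%s0c.png'%n,cv2.resize(im[y:y+150,x:x+200],None,fx=4,fy=4,interpolation=cv2.INTER_CUBIC))
"
```

```text
(no output)
```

View pics/top0.png

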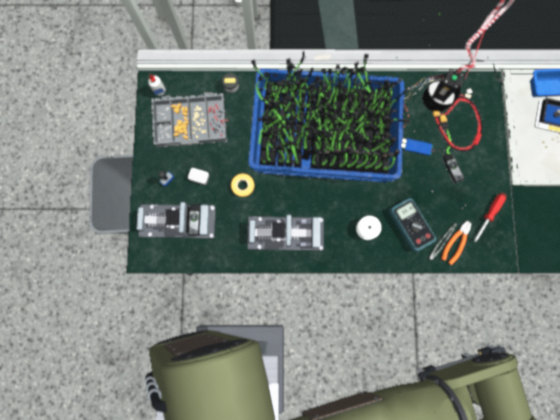

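View pics/side0.png

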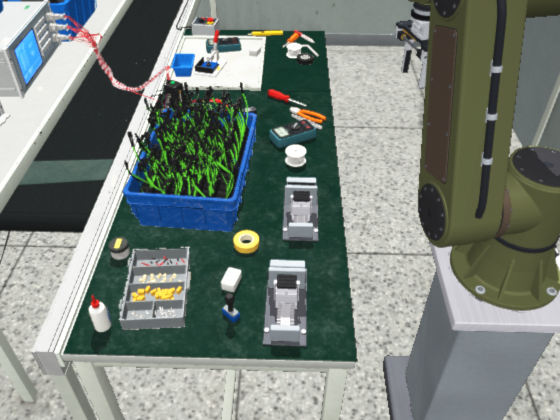

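```bash
sleep 1
```

```text
(no output)
```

View pics/top0c.png

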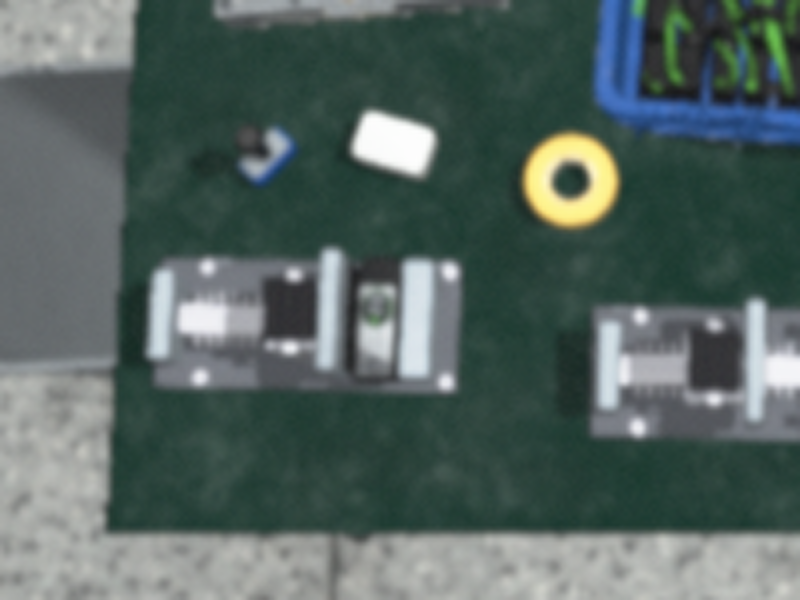

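View pics/side0c.png

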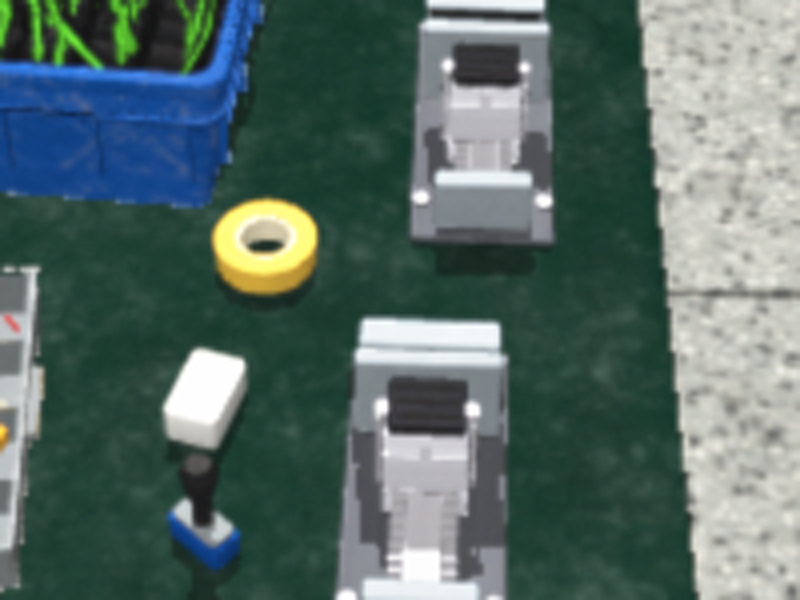

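The loaded clamp is the left one in the top view. Its pack sits at about (193,222), its key at (170,216), and its end stop is to the left, so the jaw is pushed towards about world +y. In the side view its key is at (283,282).

```bash
python3 - <<'E'
from h import *
p=cam("top"); s=cam("side")
c=lambda u,v:(100+u/4,140+v/4)
cs=lambda u,v:(180+u/4,180+v/4)
g=lambda a,z:onz(p,c(*a),z)[:2].round(4)
sc=[g(a,.006) for a in((450,271),(446,382),(207,266),(200,377))]; print("screws",sc)
d=(sc[2]+sc[3]-sc[0]-sc[1]); print("yaw",np.degrees(np.arctan2(d[1],d[0])),"ctr",np.mean(sc,0))
co=[g(a,.005) for a in((462,262),(458,392),(155,262),(152,390))];print("plate",co)
print("jaw top front/back",[g(a,.085) for a in((345,250),(340,368),(322,250),(318,368))])
print("fixed jaw", [g(a,.047) for a in((434,260),(430,376),(404,260),(402,376))])
print("stop",[g(a,.045) for a in((174,270),(168,356),(152,270),(147,356))])
print("key top",g((290,311),.078))
for (u,v) in((358,350),(508,355)): print("side jaw top rear",onz(s,cs(u,v),.085).round(4))
print("side key",onz(s,cs(427,404),.078).round(4))
for nm in("clamp_a_press","pack_mid","clamp_a"):
  for q in(p,s):
    for r in ctrl.trace(nm,q)[:2]:
        m=r["pixels"]; print(nm,q["shot"],r["point"],round(r["confidence"],2),m.sum(),cv2.minAreaRect(np.argwhere(m)[:,::-1].astype(np.float32)))
E
```

```text
screws [array([0.5479, 0.0233]), array([0.47 , 0.024]), array([0.5512, 0.1932]), array([0.4733, 0.1943])]
yaw 88.88858108958017 ctr [0.5106 0.1087]
plate [array([0.5544, 0.0152]), array([0.4632, 0.0157]), array([0.5542, 0.2301]), array([0.4643, 0.2274])]
jaw top front/back [array([0.5487, 0.0808]), array([0.4709, 0.0813]), array([0.5487, 0.0959]), array([0.4709, 0.0956])]
fixed jaw [array([0.5486, 0.0282]), array([0.4698, 0.0287]), array([0.5486, 0.0485]), array([0.4698, 0.0475])]
stop [array([0.5419, 0.2044]), array([0.4833, 0.2054]), array([0.5418, 0.2193]), array([0.4833, 0.2195])]
key top [0.5092 0.1169]
side jaw top rear [0.5466 0.0908 0.085 ]
side jaw top rear [0.4662 0.0919 0.085 ]
side key [0.5091 0.1213 0.078 ]
clamp_a_press 3 [172.1, 222.6] 0.64 2169 ((175.73484802246094, 219.8981170654297), (77.37330627441406, 34.31892013549805), 1.6602823734283447)
clamp_a_press 3 [172.8, 218.0] 0.53 246 ((172.5, 219.0), (22.0, 13.0), 90.0)
clamp_a_press 4 [287.2, 282.7] 0.79 315 ((286.5, 281.5), (13.0, 25.0), 90.0)
pack_mid 3 [193.3, 221.5] 0.89 328 ((193.5, 219.5), (31.0, 11.0), 90.0)
clamp_a 3 [284.8, 231.0] 0.93 2440 ((285.0, 232.5), (35.0, 74.0), 90.0)
clamp_a 3 [170.4, 222.0] 0.71 2204 ((175.5, 220.0), (36.0, 77.0), 90.0)
clamp_a 4 [285.1, 304.5] 0.97 3473 ((284.5, 303.0), (86.0, 43.0), 90.0)
clamp_a 4 [299.6, 212.9] 0.63 2150 ((301.5938415527344, 208.4664306640625), (36.974647521972656, 64.32626342773438), 2.12109637260437)
```

play_rows(twist=[[0,0,0.045],[0,0,0.045],[0,0,0.045],[0,0,0.045],[0,0,0.045],[0,0,0.045],[0,0,0.045],[0,0,0.045],[0,0,0.045]], travel=[[0.386,0.714,0],[0.386,0.714,0],[0.386,0.714,0],[0.386,0.714,0],[0.386,0.714,0],[0.386,0.714,0],[0.386,0.714,0],[0.386,0.714,0],[0.386,0.714,0]], grip=[1,1,1,1,1,1,1,1,1], force=20)

```text
time_s: 1.8
ee_pos: [0.3366, -0.2027, 0.2137]
eef_rot: [-1.57, -0.0, -2.203]
force: [1.5, 0.2, 0.1]
grip_width: 0.0252
```

play_rows(twist=[[0,0,0.045],[0,0,0.045],[0,0,0.045],[0,0,0.045],[0,0,0.045],[0,0,0.045],[0,0,0.045],[0,0,0.045],[0,0,0.045],[0,0,0],[0,0,0]], travel=[[0.386,0.714,0],[0.386,0.714,0],[0.386,0.714,0],[0.386,0.714,0],[0.386,0.714,0],[0.386,0.714,0],[0.386,0.714,0],[0.386,0.714,0],[0.386,0.714,0],[0,0,0],[0,0,0]], grip=[1,1,1,1,1,1,1,1,1,1,1])

```text
time_s: 2.9
ee_pos: [0.5096, 0.1175, 0.213]
eef_rot: [-1.572, -0.0, -1.569]
force: [-0.8, -0.9, 0.9]
grip_width: 0.0006
```

play_rows(twist=[[0,0,0],[0,0,0],[0,0,0],[0,0,0],[0,0,0]], travel=[[0,0,-0.6],[0,0,-0.6],[0,0,-0.6],[0,0,-0.4],[0,0,0]], grip=[1,1,1,1,1])

```text
time_s: 3.4
ee_pos: [0.5083, 0.1158, 0.1014]
eef_rot: [-1.575, -0.001, -1.571]
force: [-0.4, -0.4, 0.1]
grip_width: 0.0004
```

```bash
python3 - <<'E'
from h import *
s=cam("side"); o=ctrl.get_obs(); e=o["ee_pos"]; print(e,o["force"])
t=proj(s,[[e[0],e[1],e[2]-.008],[.509,.118,.078]]); print(t)
im=s["img"][:,:,::-1].copy()
for q in t: im[int(round(q[1])),int(round(q[0]))]=(0,0,255)
cv2.imwrite("pics/s1.png",cv2.resize(im[220:370,200:400],None,fx=4,fy=4,interpolation=cv2.INTER_NEAREST))
p=cam("top");cv2.imwrite("pics/t1.png",cv2.resize(p["img"][140:290,100:300,::-1],None,fx=4,fy=4,interpolation=cv2.INTER_CUBIC))
E
```

```text
[0.50928454 0.11614409 0.10327065] [ 0.13389429 -0.27943209  0.06202962]
[[286.80468419 273.73288851]
 [286.80287085 279.80790557]]
```

View pics/s1.png

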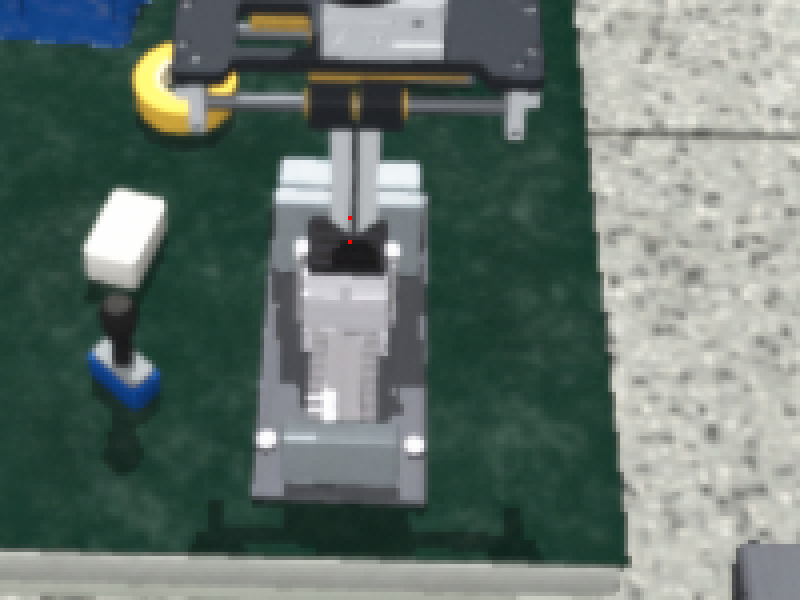

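View pics/t1.png

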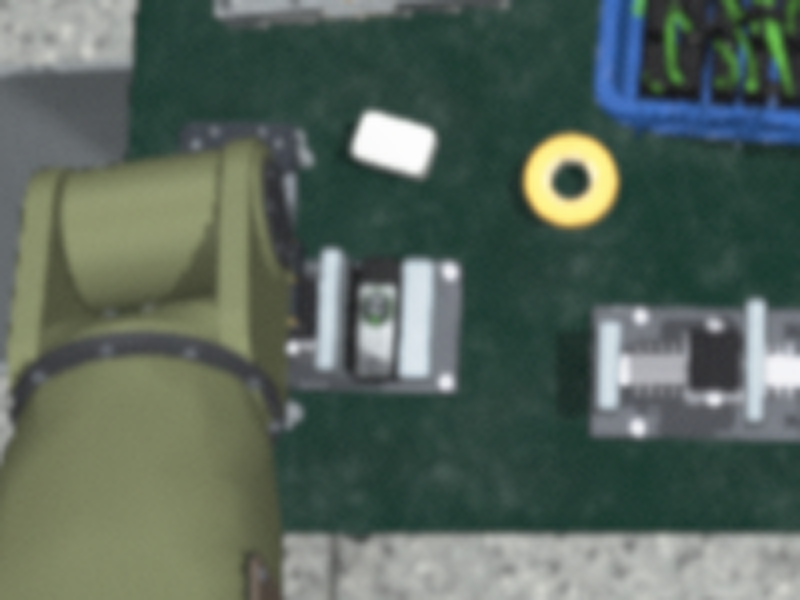

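The side view shows the shut fingertips at about (287,274), just above the key and centred on it. I'll press now, shifting 2 mm further from the jaw plate.

play_rows(twist=[[0,0,0],[0,0,0],[0,0,0],[0,0,0],[0,0,0]], travel=[[0,0.04,-0.1],[0,0,-0.1],[0,0,-0.1],[0,0,-0.06],[0,0,0]], grip=[1,1,1,1,1])

```text
time_s: 4.0
ee_pos: [0.5097, 0.1191, 0.0851]
eef_rot: [-1.571, -0.0, -1.569]
force: [-0.2, -0.0, -0.9]
grip_width: 0.0004
```

play_rows(twist=[[0,0,0],[0,0,0],[0,0,0]], travel=[[0,0,-0.04],[0,0,-0.04],[0,0,0]], grip=[1,1,1])

```text
time_s: 4.3
ee_pos: [0.5098, 0.1191, 0.0813]
eef_rot: [-1.571, -0.0, -1.569]
force: [0.7, -0.5, -0.5]
grip_width: 0.0007
```

play_rows(twist=[[0,0,0],[0,0,0],[0,0,0]], travel=[[0,0,-0.04],[0,0,-0.03],[0,0,0]], grip=[1,1,1])

```text
time_s: 4.6
ee_pos: [0.5099, 0.1192, 0.0782]
eef_rot: [-1.571, 0.0, -1.569]
force: [-2.0, 0.3, 6.6]
grip_width: 0.0004
```

```bash
python3 - <<'E'
from h import *
s=cam("side"); o=ctrl.get_obs(); e=o["ee_pos"]; print(e,o["force"],o["moment"])
cv2.imwrite("pics/s2.png",cv2.resize(s["img"][240:340,230:360,::-1],None,fx=6,fy=6,interpolation=cv2.INTER_CUBIC))
E
```

```text
[0.50993155 0.11917699 0.07817781] [-1.84863959 -0.12742617  6.6842647 ] [-0.04058292  0.2991496   0.0042872 ]
```

View pics/s2.png

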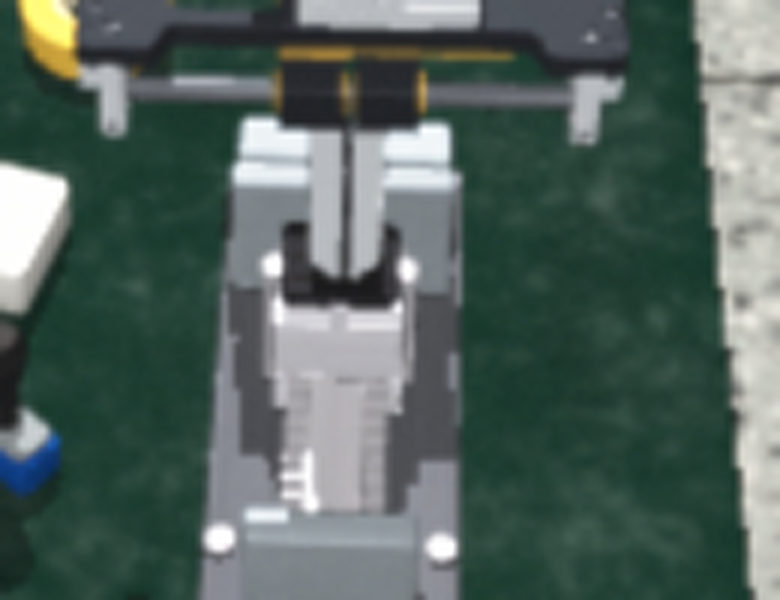

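play_rows(twist=[[0,0,0],[0,0,0],[0,0,0]], travel=[[0,0,-0.02],[0,0,-0.02],[0,0,0]], grip=[1,1,1])

```text
time_s: 4.95
ee_pos: [0.5103, 0.1193, 0.0779]
eef_rot: [-1.569, 0.0, -1.569]
force: [-10.2, -0.9, 26.0]
grip_width: 0.0008
```

play_rows(twist=[[0,0,0],[0,0,0],[0,0,0]], travel=[[0,0,-0.02],[0,0,-0.02],[0,0,0]], grip=[1,1,1])

```text
time_s: 5.25
ee_pos: [0.5106, 0.1195, 0.0775]
eef_rot: [-1.568, 0.001, -1.569]
force: [-17.9, -2.2, 46.9]
grip_width: 0.0004
```

The force rises steeply at a tip height of 70 mm, so the key is on its stop. I'll lift off and check.

play_rows(twist=[[0,0,0],[0,0,0],[0,0,0],[0,0,0],[0,0,0],[0,0,0],[0,0,0]], travel=[[0,0,0.08],[0,0,0.2],[0,0,0.3],[0,0,0.4],[0,-0.4,0.2],[0,-0.6,0],[0,0,0]], grip=[1,1,1,1,1,1,1])

```text
time_s: 5.95
ee_pos: [0.5099, 0.067, 0.1333]
eef_rot: [-1.57, -0.0, -1.572]
force: [-0.4, 1.4, 0.5]
grip_width: 0.0009
```

```bash
python3 - <<'E'
from h import *
s=cam("side"); o=ctrl.get_obs(); e=o["ee_pos"]; print(e,o["force"],o["eef_rot"])
cv2.imwrite("pics/s3.png",cv2.resize(s["img"][240:340,230:360,::-1],None,fx=6,fy=6,interpolation=cv2.INTER_CUBIC))
p=cam("top");cv2.imwrite("pics/t3.png",cv2.resize(p["img"][140:290,100:300,::-1],None,fx=4,fy=4,interpolation=cv2.INTER_CUBIC))
E
```

```text
[0.50984441 0.06814155 0.13308078] [-0.20594248 -0.40392156 -0.88073246] [-1.57083070e+00 -4.57500410e-05 -1.57152991e+00]
```

View pics/s3.png

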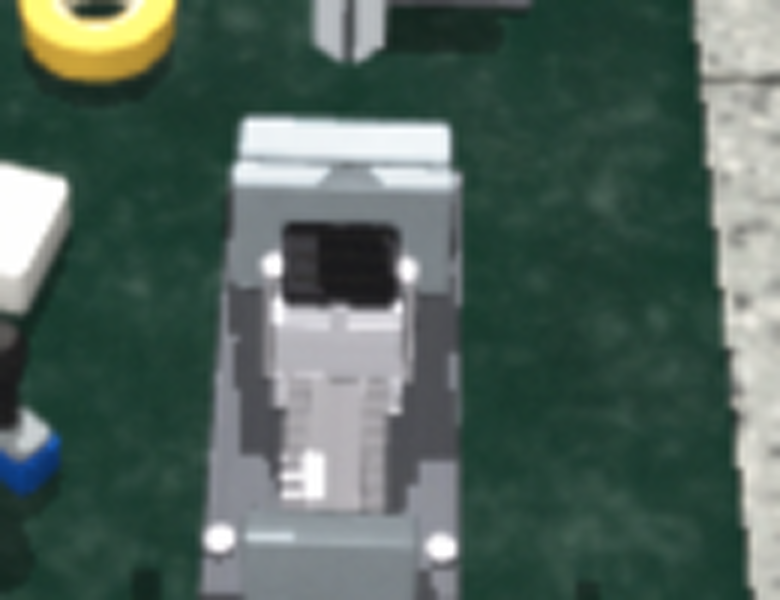

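View pics/t3.png

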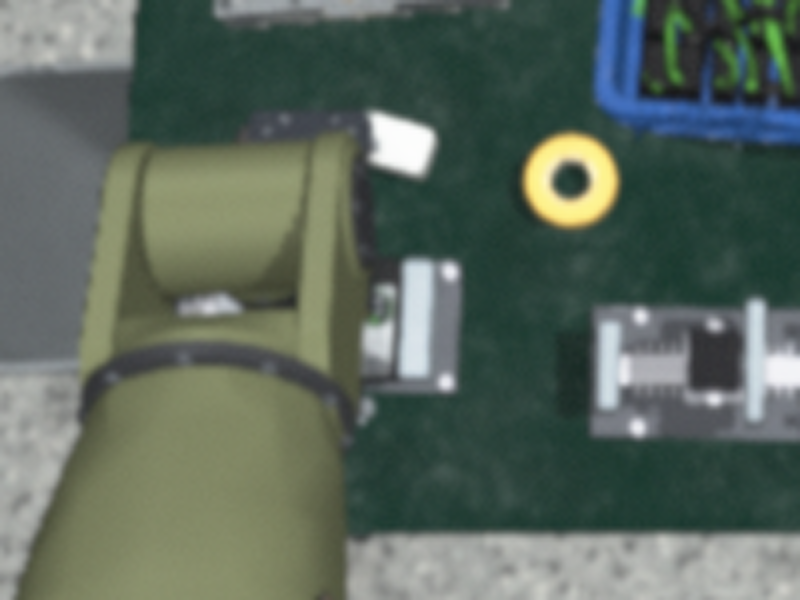

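The key pad sits lower in the side view, at about (287,284), and stayed down after I let go. Next I'll go down in front of the jaw face.

play_rows(twist=[[0,0,0],[0,0,0],[0,0,0],[0,0,0],[0,0,0]], travel=[[0,-0.08,-0.3],[0,0,-0.4],[0,0,-0.4],[0,0,-0.2],[0,0,0]], grip=[1,1,1,1,1])

```text
time_s: 6.55
ee_pos: [0.5092, 0.0657, 0.0668]
eef_rot: [-1.573, -0.0, -1.569]
force: [0.5, 0.3, 0.3]
grip_width: 0.0005
```

play_rows(twist=[[0,0,0],[0,0,0],[0,0,0],[0,0,0],[0,0,0],[0,0,0]], travel=[[0,0.1,0],[0,0.1,0],[0,0.1,0],[0,0.1,0],[0,0.1,0],[0,0,0]], grip=[1,1,1,1,1,1])

```text
time_s: 7.15
ee_pos: [0.5098, 0.0908, 0.0681]
eef_rot: [-1.571, 0.0, -1.569]
force: [-0.5, -1.1, -0.0]
grip_width: 0.0009
```

play_rows(twist=[[0,0,0],[0,0,0],[0,0,0],[0,0,0],[0,0,0],[0,0,0],[0,0,0],[0,0,0],[0,0,0],[0,0,0]], travel=[[0,0.1,0],[0,0.1,0],[0,0.1,0],[0,0.1,0],[0,0.1,0],[0,0.1,0],[0,0.1,0],[0,0.1,0],[0,0.1,0],[0,0,0]], grip=[1,1,1,1,1,1,1,1,1,1])

```text
time_s: 8.15
ee_pos: [0.5095, 0.1359, 0.0678]
eef_rot: [-1.571, 0.0, -1.569]
force: [0.2, 0.2, 0.2]
grip_width: 0.0004
```

```bash
python3 - <<'E'
from h import *
s=cam("side"); o=ctrl.get_obs(); e=o["ee_pos"]; print(e,o["force"],o["eef_rot"])
cv2.imwrite("pics/s4.png",cv2.resize(s["img"][240:350,220:360,::-1],None,fx=5,fy=5,interpolation=cv2.INTER_CUBIC))
E
```

```text
[0.50946922 0.13565785 0.06780583] [-0.36282598 -0.20745792 -0.13071908] [-1.57158342e+00  3.52999745e-04 -1.56893249e+00]
```

View pics/s4.png

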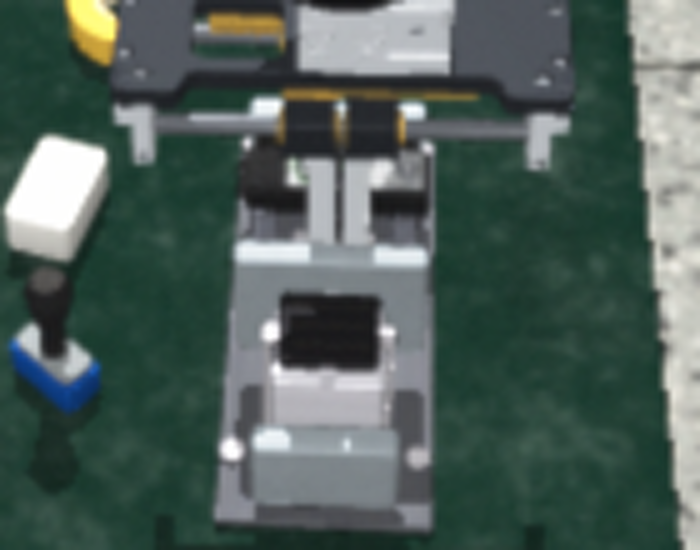

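The jaw plate at about (287,290) has moved well back, and the pack is still at the fixed jaw. I'll continue slowly to the stop.

play_rows(twist=[[0,0,0],[0,0,0],[0,0,0],[0,0,0]], travel=[[0,0.04,0],[0,0.04,0],[0,0.04,0],[0,0,0]], grip=[1,1,1,1])

```text
time_s: 8.6
ee_pos: [0.5096, 0.1413, 0.0678]
eef_rot: [-1.571, -0.0, -1.569]
force: [-0.5, -1.3, -1.1]
grip_width: 0.0006
```

play_rows(twist=[[0,0,0],[0,0,0],[0,0,0]], travel=[[0,0.03,0],[0,0.03,0],[0,0,0]], grip=[1,1,1])

```text
time_s: 8.9
ee_pos: [0.5097, 0.1443, 0.0678]
eef_rot: [-1.571, 0.0, -1.569]
force: [-1.9, -1.9, -1.5]
grip_width: 0.0007
```

play_rows(twist=[[0,0,0],[0,0,0],[0,0,0]], travel=[[0,0.03,0],[0,0.03,0],[0,0,0]], grip=[1,1,1])

```text
time_s: 9.2
ee_pos: [0.5098, 0.1461, 0.0679]
eef_rot: [-1.571, -0.002, -1.57]
force: [-1.9, -12.8, 0.3]
grip_width: 0.0006
```

play_rows(twist=[[0,0,0],[0,0,0],[0,0,0]], travel=[[0,0.02,0],[0,0.02,0],[0,0,0]], grip=[1,1,1])

```text
time_s: 9.5
ee_pos: [0.5098, 0.1463, 0.0679]
eef_rot: [-1.572, -0.005, -1.57]
force: [-2.4, -26.6, 3.9]
grip_width: 0.0006
```

The jaw has stopped hard at TCP y = 0.146, with the force rising to 27 N. I'll back off, rise clear, and check.

play_rows(twist=[[0,0,0],[0,0,0],[0,0,0],[0,0,0],[0,0,0],[0,0,0],[0,0,0],[0,0,0],[0,0,0],[0,0,0]], travel=[[0,-0.1,0],[0,-0.2,0],[0,-0.1,0.2],[0,0,0.6],[0,0,0.8],[0,-0.6,0.8],[0,-0.9,0.6],[0,-0.9,0],[0,-0.9,0],[0,0,0]], grip=[1,1,1,1,1,1,1,1,1,1])

```text
time_s: 10.5
ee_pos: [0.5097, -0.0365, 0.2168]
eef_rot: [-1.569, -0.001, -1.574]
force: [-0.4, 0.6, 0.3]
grip_width: 0.0005
```

```bash
python3 - <<'E'
from h import *
s=cam("side"); o=ctrl.get_obs(); e=o["ee_pos"]; print(e,o["force"],o["time_s"])
cv2.imwrite("pics/s5.png",cv2.resize(s["img"][220:350,200:360,::-1],None,fx=4.6,fy=4.6,interpolation=cv2.INTER_CUBIC))
p=cam("top");cv2.imwrite("pics/t5.png",cv2.resize(p["img"][140:290,100:300,::-1],None,fx=4,fy=4,interpolation=cv2.INTER_CUBIC))
for q in (p,s):
  for nm,z in(("clamp_a_press",.070),("pack_mid",.043)):
    for r in ctrl.boxes_of(nm,q)[:2]: print(nm,np.round(r["point"],1),round(r["confidence"],2),onz(q,r["point"],z).round(4))
E
```

```text
[ 0.50976893 -0.03445426  0.21658922] [-0.68290852 -0.17740705 -0.39313278] 10.55
clamp_a_press [147.4 216.2] 0.65 [0.5144 0.1854 0.07  ]
pack_mid [189.5 213.9] 0.43 [0.5248 0.0796 0.043 ]
clamp_a_press [302.3 198.4] 0.74 [ 0.4734 -0.1556  0.07  ]
clamp_a_press [284.3 312.3] 0.7 [0.5129 0.1963 0.07  ]
```

View pics/s5.png

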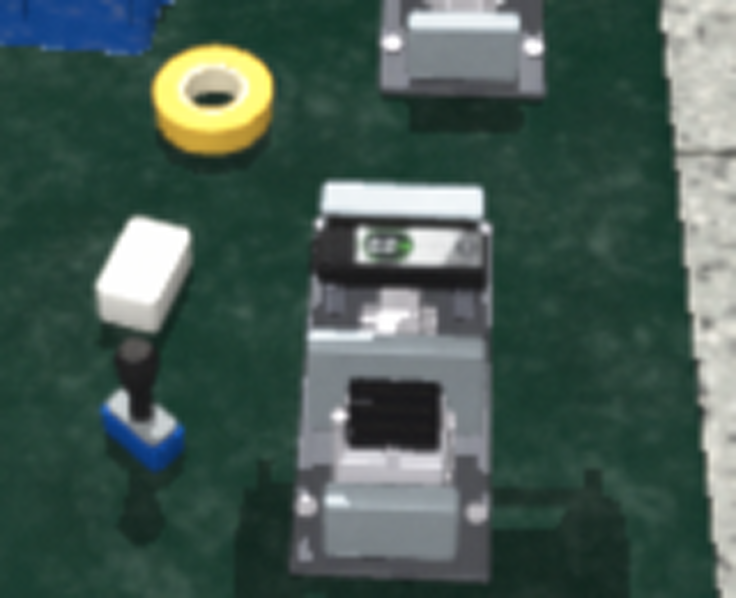

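View pics/t5.png

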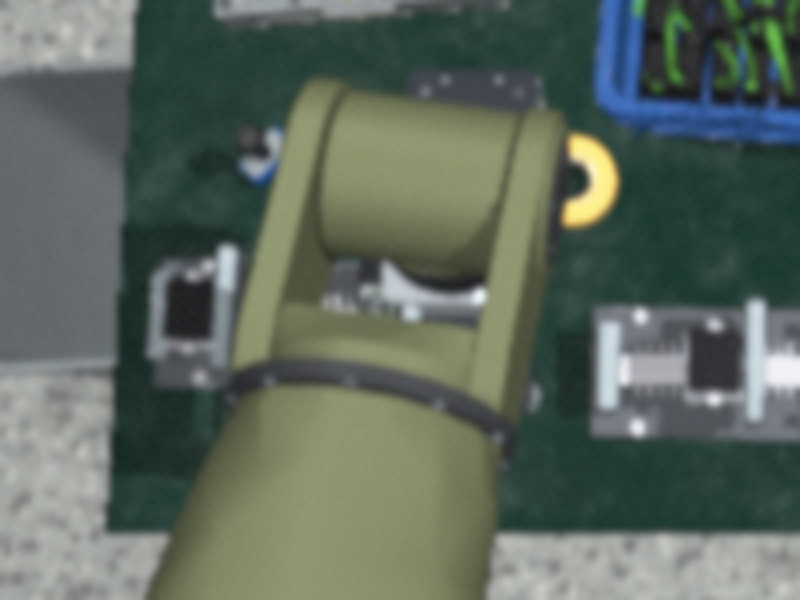

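The jaw carriage is against the end stop (side view key at (284,312)). The pack lies undisturbed at the fixed jaw, and the gripper is clear.

```bash
python3 -c "
from h import *
p=cam('top')
for a in((238,246),(233,364)): print(onz(p,(100+a[0]/4,140+a[1]/4),.085).round(4))
print(ctrl.hand_in())"
```

```text
[0.5513 0.1512 0.085 ]
[0.4734 0.1509 0.085 ]
the job is handed in; nothing more can be done
None
```

I pressed the loaded clamp's release key onto its stop and then pushed the sliding jaw back against the end stop. I used only the shut fingertips, backed the gripper clear, and handed the job in at about 10.6 s.

**Key:** the wrist force rose steeply, to 47 N, with the fingertips at 70 mm, which is the fully-down height. The side view showed the key still down after release.

**Jaw:** it stopped hard with 27 N of force. In the top view its front face moved from y ≈ 0.081 to 0.151 m, matching the full 70 mm of travel.

**Pack and other things:** the side view shows the pack still lying at the fixed jaw. I did not touch the empty clamp or the bystanders. In the last pictures the foam, stamp, tape and the visible part of the empty clamp looked unmoved, but I did not measure them, and I did not check the meter or reel.

**Readings that disagreed:**
- The force reading stayed near zero during the first millimetres of the key press and during most of the jaw push. I relied on the hard stops and the pictures instead.
- The last pack detection from the top view was about 2 cm off at confidence 0.43, because the arm covered most of the pack. I judged the pack from the side view instead.
- The side-view network also marked the empty clamp's key as the loaded one.

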